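# Lay up the drag discs of a big-game reel

## Robot

A 6-joint arm with a two-finger parallel gripper is mounted at the origin on the work surface. World frame = base frame: x ahead of the robot, y to its left, z up, the work surface at z = 0. Lengths are in m, angles in degrees, forces in N, time in s.
With the tool pointing down it reaches from about 0.3 to 0.825 m from the base axis. Payload 5.4 kg.
Tool frame: the origin (TCP) lies on the centre line of the jaws, within the pads' length; the fingertips stand 22 mm ahead of it and the grasp point (between the pads) lies 3 mm ahead of it; z points along the fingers, y is the line along which they close (so a half turn about z gives the same grasp; the last joint's range is limited). The gripper opens to 92 mm and grips with 3 to 60 N. Pads are 20 mm wide; open, the fingers measure 128 mm over their backs; the gripper's body (75 mm by 189 mm) begins 69 mm behind the grasp point.
Start: joints at [-82.053, 9.076, 91.501, -0, 79.423, -12.038], TCP at [0.196, -0.54, 0.237] pointing down, gripper open.
Joint ranges: [-166.64, 166.64], [-54.1, 131.32], [10.49, 154.53], [-73.88, 253.88], [9.74, 151.15], [-171.62, 171.62]. Speed limits (degrees/s): [147.25, 147.25, 180, 180, 180, 180].

## Interface

Orientations are given as [roll, pitch, yaw] about the fixed x, y, z axes, in that order (R = Rz(yaw) Ry(pitch) Rx(roll)).
In Python, from station import robot, cams gives the robot as it stands. Calls block until the motion is done:
- robot.goto(position, orientation): joint-space move of the TCP to a pose.
- robot.line_to(position, rot=None, velocity=0.15, max_force=None): straight line of the TCP; rot=None keeps the orientation; velocity is the mean speed in m/s. With max_force (N) it stops when the force on the tool has changed by that much, and returns True; else False.
- robot.movej(angles): joint-space move.
- robot.set_gripper(opening, grasp_force=None): finger opening in m; grasp_force is the grip in N (None keeps the last); returns when the fingers have stopped.
- robot.wait(seconds).
- robot.ik(position, orientation): joint angles nearest the present ones, or None.
- cams.grab_frame(name): name is "side" or "top" or "wrist"; returns a dict with "color" (384x512x3 uint8, blue, green, red), "mtx" (3x3 intrinsics, pixels), "extrinsics" (4x4, takes a point from world to camera coordinates). Camera axes: x right, y down, z forward; pixel columns grow to the right and rows downward; lengths in m; the calibration is good to about 2 mm. A picture is of the moment at which its call begins. There is no depth.
A pose or a line that the arm cannot do raises robot.PlanningError and nothing moves.
- robot.hand_in(): hands the job in; it is judged then, once.
Readings, each from a call of its own:
- robot.current_t(): time.
- robot.current_joint_pos(): joint angles.
- robot.current_qd(): joint speeds.
- robot.current_tau(): joint torques, N m.
- robot.current_tool_pos(): TCP position.
- robot.current_eef_rot(): TCP orientation.
- robot.current_ft_force(): force on the tool from outside, world axes, zero at the start.
- robot.current_moment(): the same for the moment, N m.
- robot.current_width(): finger opening in m.
- robot.current_grip_force(): force on a finger pad.
Only numpy, scipy, OpenCV 4.12 (cv2) and the standard library are available. Lean on these libraries where they do the work, as an engineer would, in place of code of your own. Each camera call takes 0.05 s, during which the arm holds its last target. There are 200 camera calls.

## Task

Build the reel's drag stack in the middle of the green assembly plate: the black carbon disc first (draw it out of its slot in the wooden rack), then the steel disc with its two ears in line with the plate's two white marks, and the brass disc on top. Each lies flat and centred on the plate, is set down rather than dropped, and is let go before the next one follows. Leave the red discs, the oil bottle, the spool and everything else on the bench where they are.

Things in the scene. Friction and masses are not known exactly. Their poses are not given: they have to be found in the camera images.
- carbon: smooth black round disc that slides easily, 60 mm across, 6 mm thick, 40 g, small grey dot in the middle of its top; loose, lies flat on the table at the inner end of one of the three slots of the wooden rack. Origin at the centre of its underside, z up
- steel: bright steel disc, 60 mm across, 6 mm thick, 110 g, with two opposed square ears along its x axis (80 mm from ear end to ear end, ears 18 mm wide); loose, lies flat on the table. Origin at the centre of its underside, x towards an ear, z up
- brass: yellow brass round disc, 60 mm across, 6 mm thick, 110 g; loose, lies flat on the table. Origin at the centre of its underside, z up
- plate: round assembly plate fixed to the table: dark steel foot 120 mm across and 8 mm high, green top 100 mm across whose upper face is 20 mm above the table, a silver circle 64 mm across in its middle and two opposed white marks at its rim along its x axis. Origin on the table under its centre, x towards a white mark, z up
- rack: wooden rack fixed to the table, 80 mm deep (x), 230 mm wide (y), walls 22 mm high, 8 mm thick. Three slots 66 mm wide, centred at y = -74, 0, 74 mm in its frame, open above and at the front (x = -40 mm), closed at the back (inner face x = 34 mm), no floor: in each a disc lies on the table near x = 0 to 2 mm. Origin on the table under its centre, -x is the open side
- red1: red disc, 60 mm across, 6 mm thick, in a slot of the rack; leave it. Origin at the centre of its underside
- red2: second red disc, the same, in another slot of the rack; leave it
- oil: white oil bottle with blue label and red cap, 44 mm across, 150 mm tall, standing about 80 mm (centre to centre) from the brass disc; leave it. Origin at the centre of its underside
- spool: brass line spool, 52 mm across, 45 mm tall, standing on end beyond one ear of the steel disc, about 87 mm from its centre; leave it. Origin at the centre of its underside
- reel: complete fishing reel, about 100 x 120 x 92 mm high, left rear of the bench; leave it. Origin at the centre of its underside
- bowl: steel parts bowl, 100 mm across, 45 mm high, right rear of the bench; leave it. Origin at the centre of its underside
- calculator: black desk calculator, 140 x 80 x 18 mm, lying at the left edge; leave it. Origin at the centre of its underside
- handle: reel crank handle lying on the table beside the brass disc, on the side away from the oil bottle, its middle about 65 mm from the disc's centre: steel bar 110 x 16 x 6 mm with a black knob, 24 mm across and 36 mm high, at one end; leave it. Origin under the bar's middle, x along the bar towards the knob
Things that resemble listed ones, but are neither listed nor needed, are in the scene too. Several things have the shape of the steel; the one meant has the colours described above. Leave any turquoise look-alike of the brass alone.

How it is judged (in metres and radians):
On the way, in this order (a step that is already met when the one before it is completed fails the run):
1. the carbon disc lies centred on the plate and is let go (horizontal distance between carbon and plate below 0.007 m and z of carbon in the frame of plate between 0.0175 and 0.0225 m and angle between carbon's own z axis and vertical below 0.06 rad and contact force between carbon and the fingers below 0.1 N and linear speed of carbon below 0.02 m/s), for 0.2 s.
2. the steel disc lies centred on the carbon disc, ears in line with the white marks, and is let go (all of step 1 and horizontal distance between steel and plate below 0.007 m and z of steel in the frame of plate between 0.0235 and 0.0285 m and angle between steel's own z axis and vertical below 0.06 rad and contact force between steel and the fingers below 0.1 N and linear speed of steel below 0.02 m/s and angle between the x axis of steel and the x axis of plate, either way round below 0.2 rad), for 0.2 s.
3. the brass disc lies centred on the steel disc and is let go (all of step 2 and horizontal distance between brass and plate below 0.007 m and z of brass in the frame of plate between 0.0295 and 0.0345 m and angle between brass's own z axis and vertical below 0.06 rad and contact force between brass and the fingers below 0.1 N and linear speed of brass below 0.02 m/s), for 0.2 s.
At the end, for the whole second after the job is handed in: On the plate lie, from below, carbon, steel, brass: let go, at rest, flat (tilt under 0.06 rad), undersides 20, 26, 32 mm above the table (2.5 mm either way), centres within 7 mm of the plate's, line of the ears within 0.2 rad of the line of the white marks (all of step 3); the robot touches nothing.
It fails at once if a disc to be stacked falls freely with its underside more than 50 mm above the table ((height (world z) of carbon above 0.05 m and contact force between carbon and anything else below 0.005 N) or (height (world z) of steel above 0.05 m and contact force between steel and anything else below 0.005 N) or (height (world z) of brass above 0.05 m and contact force between brass and anything else below 0.005 N)).
It fails at once if a red disc, the oil bottle, spool, reel, bowl, calculator or crank handle is shifted more than 20 mm (distance of any of red1, red2, oil, spool, reel, bowl, calculator, handle from where it was at the start of the episode above 0.02 m).
It fails at once if the oil bottle or the spool is tipped (angle between any of oil, spool's own z axis and vertical above 0.35 rad).
It also fails if it takes over 72 s, if anything falls off the work surface, if the arm or the gripper's body presses on something with over 40 N, if the wrist force passes 120 N, or if a joint passes its speed limit or range.

## Working session

There is one attempt and no reset: what is moved stays moved. The work goes in short steps, each a Python script; the robot and the scene stay as the last script left them, time stands still between calls to the robot, and variables do not carry over. Pictures are saved under pics/ and viewed, at most 10 in all, crops included, and the job is handed in when it is done.

```bash
ls; mkdir -p pics; python3 - <<'E'
from station import robot,cams
import cv2,numpy as np
for n in("top","side"):
    f=cams.grab_frame(n); cv2.imwrite(f"pics/{n}0.png",f["color"]); np.savez(f"pics/{n}0.npz",**f)
    print(n,f["mtx"].round(1).tolist(),f["extrinsics"].round(3).tolist())
E
```

```text
pics
top [[382.7, 0.0, 263.3], [0.0, 382.7, 196.4], [0.0, 0.0, 1.0]] [[0.008, -1.0, 0.01, 0.062], [-0.993, -0.009, -0.115, 0.516], [0.115, -0.009, -0.993, 1.215], [0.0, 0.0, 0.0, 1.0]]
side [[353.7, 0.0, 250.8], [0.0, 353.7, 191.6], [0.0, 0.0, 1.0]] [[0.995, -0.094, -0.021, -0.504], [-0.07, -0.555, -0.829, 0.123], [0.066, 0.827, -0.559, 1.046], [0.0, 0.0, 0.0, 1.0]]
```

View pics/top0.png

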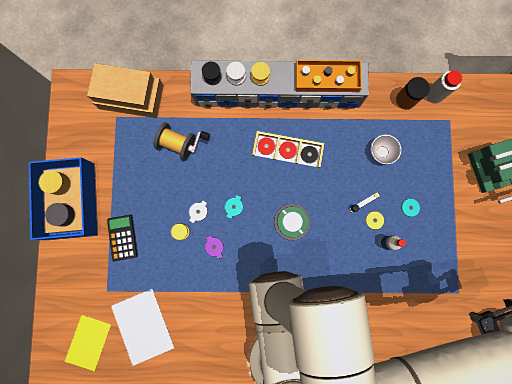

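View pics/side0.png

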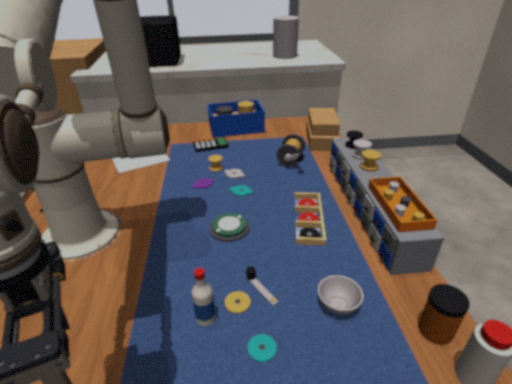

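The top view shows these candidates:
- **Steel shape:** bright eared disc (198,211), turquoise eared (234,206) and purple eared (214,246). I choose the bright one, next to the spool at (180,231).
- **Brass:** yellow disc (375,220) near the oil bottle (393,243), turquoise round (411,207), and the spool top (180,231). I choose (375,220).
- **Carbon:** black disc (310,153) in the rack, with the reds at (266,146) and (288,150).
- **Plate:** (292,222).

Next is a close crop to check the choice, plus measurement.

```bash
cat > h.py <<'E'
import cv2,numpy as np
from station import robot,cams
def cast(f,uv,z):
    K,E=f["mtx"],f["extrinsics"];R,t=E[:3,:3],E[:3,3]
    uv=np.atleast_2d(np.float64(uv)); d=np.c_[uv,np.ones(len(uv))]@np.linalg.inv(K).T@R
    c=-R.T@t; return (c+d*((z-c[2])/d[:,2])[:,None])[:,:2]
def blobs(f,lo,hi,amin=20,win=None):
    m=cv2.inRange(cv2.cvtColor(f["color"],cv2.COLOR_BGR2HSV),lo,hi)
    if win:
        w=np.zeros_like(m);x0,y0,x1,y1=win;w[y0:y1,x0:x1]=255;m&=w
    cs,_=cv2.findContours(m,cv2.RETR_EXTERNAL,cv2.CHAIN_APPROX_NONE)
    return sorted([c[:,0] for c in cs if cv2.contourArea(c)>amin],key=lambda c:-cv2.contourArea(c.reshape(-1,1,2)))
def cen(f,c,z):  # contour -> world points -> centroid, min-area rect
    p=cast(f,c,z).astype(np.float32).reshape(-1,1,2)
    m=cv2.moments(p*1000); (e,r)=cv2.minEnclosingCircle(p)
    (rc,wh,a)=cv2.minAreaRect(p*1000)
    return np.array([m["m10"]/m["m00"],m["m01"]/m["m00"]])/1000, r, np.array(rc)/1000,wh,a
E
python3 - <<'E'
from h import *
f=dict(np.load("pics/top0.npz")); im=f["color"]
cv2.imwrite("pics/crop.png",cv2.resize(im[125:265,155:425],None,fx=2.9,fy=2.9,interpolation=cv2.INTER_CUBIC))
for n,lo,hi,z,w in[("steel",(0,0,130),(180,70,255),.006,(180,195,215,225)),("brass",(20,100,120),(35,255,255),.006,(355,205,390,235)),
 ("carbon",(0,0,0),(180,255,60),.006,(299,140,322,168)),("silver",(0,0,130),(180,70,255),.02,(270,200,312,242)),("green",(40,50,40),(85,255,255),.02,(270,200,315,245)),
 ("rack",(12,40,150),(35,160,255),.022,(245,125,330,170)),("oilcap",(0,150,100),(8,255,255),.15,(385,230,410,255)),("spool",(15,80,100),(35,255,255),.045,(168,220,192,242))]:
    for c in blobs(f,lo,hi,10,w)[:2]: 
        r=cen(f,c,z); print(n,r[0].round(4),round(r[1],4),r[2].round(4),np.round(r[3],1),round(r[4],1))
E
```

```text
steel [0.4669 0.282 ] 0.0407 [0.468  0.2822] [72. 56.] 1.7
brass [ 0.4436 -0.301 ] 0.0296 [ 0.4447 -0.3013] [56.1 56.7] 0.4
carbon [ 0.6632 -0.0857] 0.0285 [ 0.6627 -0.0857] [54.7 53.2] 26.1
silver [ 0.4357 -0.0286] 0.0494 [ 0.4353 -0.0293] [74.4 68.2] 0.1
green [ 0.4355 -0.0277] 0.0504 [ 0.4353 -0.0279] [94.3 97.9] 0.4
rack [ 0.6847 -0.0202] 0.12 [ 0.677  -0.0148] [229.4  81.6] 79.8
oilcap [ 0.3699 -0.3338] 0.0104 [ 0.3687 -0.3335] [17.3 17.7] 0.4
spool [0.3997 0.3308] 0.0287 [0.401  0.3311] [50.5 54.1] 0.4
```

View pics/crop.png

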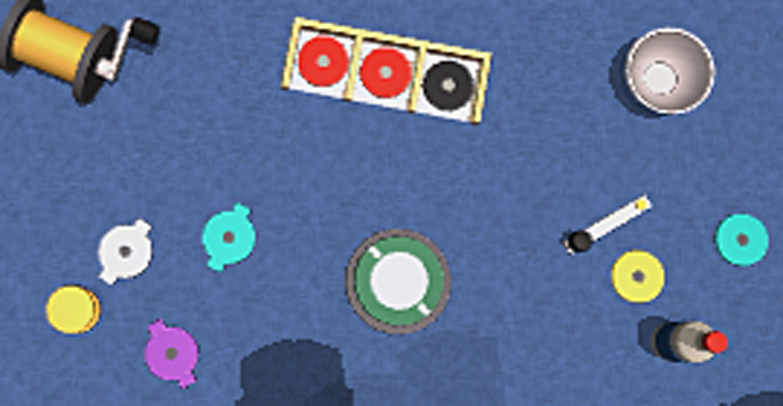

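The crop confirms the choice. The bright eared disc is at crop (124,251), the yellow brass disc at (638,277) between oil bottle and handle, and black carbon in the right slot at (448,85). The plate marks run from (375,253) to (427,312). I'll refine with the wrist camera.

```bash
python3 - <<'E'
from h import *
for n,p in(("plate",(.43,-.028,.27)),("carbon",(.62,-.08,.25))):
    robot.goto(p,[180,0,-10]); f=cams.grab_frame("wrist"); cv2.imwrite(f"pics/w_{n}.png",f["color"]); np.savez(f"pics/w_{n}.npz",**f)
    print(n,robot.current_t(),robot.current_joint_pos()); 
a=[cv2.imread(f"pics/w_{n}.png") for n in("plate","carbon")]
cv2.imwrite("pics/w01.png",cv2.resize(np.hstack(a),(800,300)))
E
```

```text
plate 2.1833 [-1.99491832e+01 -1.46136729e+01  1.10552445e+02 -7.51946655e-03
  8.40636660e+01  8.01041589e+01]
carbon 3.0417 [-1.84191557e+01  1.58212466e+01  8.20520671e+01 -2.10995332e-03
  8.21129681e+01  8.15850942e+01]
```

View pics/w01.png

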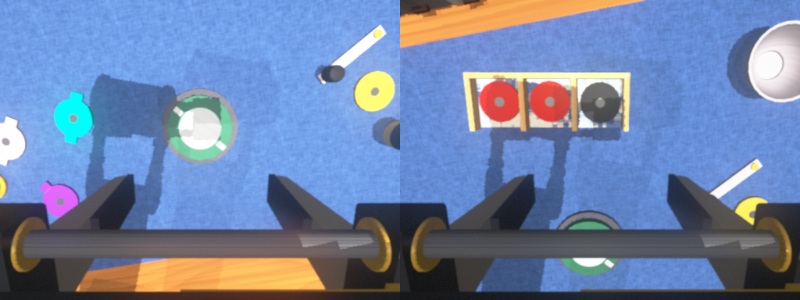

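The wrist view shows the plate at about (253,161) in full-frame pixels, and in the second picture carbon at (256,129) with the rack square to the image. I'll measure these.

```bash
python3 - <<'E'
from h import *
f=dict(np.load("pics/w_plate.npz"));
def show(n,f,lo,hi,z,w,k=3):
    for c in blobs(f,lo,hi,8,w)[:k]:
        r=cen(f,c,z); print(n,c.mean(0).round(),r[0].round(4),round(r[1],4),r[2].round(4),np.round(r[3],1),round(r[4],1))
show("green",f,(40,60,20),(90,255,255),.02,(190,100,320,215),1)
show("white",f,(0,0,130),(180,60,255),.02,(190,100,320,215),4)
show("brass",f,(20,100,120),(35,255,255),.006,(440,80,511,150))
g=dict(np.load("pics/w_carbon.npz"))
show("carbon",g,(0,0,0),(180,90,75),.006,(738-512+4,95,290,165),2)
show("dot",g,(0,0,85),(180,60,190),.006,(244,118,268,142),2)
show("reds",g,(0,120,80),(8,255,255),.006,(80,90,240,170))
show("rack",g,(12,40,120),(35,190,255),.022,(70,85,310,175),2)
E
```

```text
green [255. 163.] [ 0.437  -0.0289] 0.05 [ 0.4369 -0.0286] [96.8 98.9] 39.4
white [261. 163.] [ 0.4375 -0.0331] 0.0579 [ 0.436  -0.0342] [103.2 114.8] 66.1
brass [478. 116.] [ 0.4447 -0.3004] 0.0298 [ 0.4447 -0.3006] [58.1 58. ] 87.9
dot [256. 127.] [ 0.6696 -0.0872] 0.0156 [ 0.6679 -0.0874] [26.4 22.5] 80.0
reds [191. 129.] [ 0.6788 -0.0149] 0.0295 [ 0.6789 -0.0151] [56.7 57.9] 15.2
reds [128. 130.] [0.6914 0.0575] 0.0295 [0.6914 0.0581] [55.9 57.5] 79.9
rack [188. 120.] [ 0.6908 -0.0057] 0.1206 [ 0.6788 -0.0149] [229.5  81.1] 80.0
```

```bash
python3 - <<'E'
from h import *
f=dict(np.load("pics/w_plate.npz")); P=np.array([.437,-.0289])
m=cv2.inRange(cv2.cvtColor(f["color"],cv2.COLOR_BGR2HSV),(0,0,110),(180,70,255)); v,u=np.nonzero(m)
p=cast(f,np.c_[u,v],.02)-P; r=np.hypot(*p.T); p=p[(r>.037)&(r<.047)]; a=np.arctan2(p[:,1],p[:,0])
print("marks",len(p),np.degrees(np.angle(np.exp(2j*a).mean())/2),abs(np.exp(2j*a).mean()),np.degrees(np.sort(a))[::6].round())
C=np.array([.666,-.0875]); d=np.array([-.985,.174])
robot.set_gripper(0.0)
robot.goto([*C,.06],[180,0,-10])
print(robot.line_to([*C,.022],velocity=.04,max_force=8),robot.current_tool_pos(),robot.current_ft_force())
z=robot.current_tool_pos()[2]
for s in(.03,.095):
    robot.line_to([*(C+s*d),z],velocity=.07); print(robot.current_tool_pos(),robot.current_ft_force())
robot.line_to([*(C+.095*d),z+.06]); robot.set_gripper(.09)
robot.goto([*(C+.05*d),.2],[180,0,-10])
g=cams.grab_frame("wrist"); cv2.imwrite("pics/w2.png",g["color"]); np.savez("pics/w2.npz",**g); print(robot.current_t())
E
```

```text
marks 154 40.79625760080376 0.988148561714749 [-148. -146. -145. -144. -142. -141. -140. -139. -138. -136. -135. -134.
   34.   36.   37.   38.   39.   40.   41.   42.   43.   44.   45.   46.
   48.   49.]
True [ 0.66576167 -0.08743001  0.02843078] [-0.61157762  0.1787736   4.7149453 ]
[ 0.63614376 -0.08218135  0.02843062] [-0.66514616  0.10056647  4.44218239]
[ 0.57227641 -0.07092036  0.02840114] [-1.33765948  1.23879443  3.43276473]
10.075
```

View pics/w2.png

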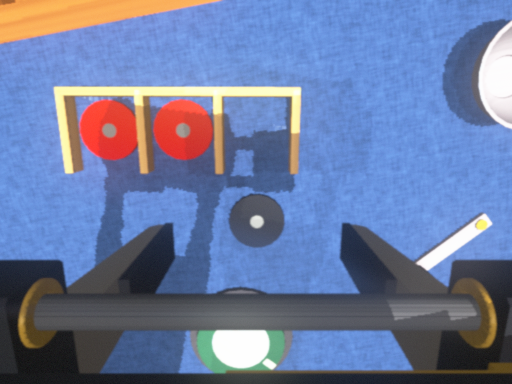

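Carbon is out of its slot at (257,220) and both reds are untouched. I'll grasp it and place it.

```bash
cat >> h.py <<'E'
P=np.array([.437,-.0289])
def pick(c,yaw,force,open_=.074):
    robot.set_gripper(open_); robot.goto([*c,.09],[180,0,yaw])
    print("down",robot.line_to([*c,.0235],velocity=.08,max_force=10),robot.current_tool_pos())
    robot.set_gripper(.05,grasp_force=force); print("grip",robot.current_width(),robot.current_grip_force())
    robot.line_to([*c,.11],velocity=.12)
def place(yaw,zu,p=P):
    robot.goto([*p,.11],[180,0,yaw]); robot.line_to([*p,zu+.0235+.012],velocity=.1)
    print("touch",robot.line_to([*p,zu+.0235-.0015],velocity=.02,max_force=3),robot.current_tool_pos(),robot.current_width())
    robot.set_gripper(.074); robot.wait(.1); robot.line_to([*p,zu+.09],velocity=.15)
def snap(p,yaw,name):
    robot.goto(p,[180,0,yaw]); g=cams.grab_frame("wrist"); cv2.imwrite(f"pics/{name}.png",g["color"]); np.savez(f"pics/{name}.npz",**g); print(name,robot.current_t()); return g
E
python3 - <<'E'
from h import *
g=dict(np.load("pics/w2.npz")); w=(215,182,300,255)
c=cen(g,blobs(g,(0,0,0),(180,110,75),300,w)[0],.006); d=cen(g,blobs(g,(0,0,140),(180,60,255),8,(245,208,270,234))[0],.006)
print(c,d[0])
q=d[0]
assert np.hypot(*(q-c[0]))<.004
pick(q,-10,15); place(-10,.02)
f=snap((.43,-.028,.27),-10,"w3")
for n,lo,hi,z in(("carb",(0,0,0),(180,120,75),.026),("dot",(0,0,120),(180,60,255),.026)):
    for b in blobs(f,lo,hi,8,(215,120,295,205))[:3]: print(n,b.mean(0),cen(f,b,z)[:2])
cv2.imwrite("pics/w3c.png",cv2.resize(f["color"][90:240,150:360],None,fx=3,fy=3))
E
```

```text
Traceback (most recent call last):
IndexError: list index out of range
```

```bash
python3 - <<'E'
from h import *
g=dict(np.load("pics/w2.npz")); h=cv2.cvtColor(g["color"],cv2.COLOR_BGR2HSV)
print(h[220,225:292:4].tolist())
for b in blobs(g,(0,0,0),(180,110,90),100,(222,190,292,250)): print(b.mean(0),cen(g,b,.006)[:2])
for b in blobs(g,(0,0,110),(180,90,255),8,(245,208,270,234)): print("dot",b.mean(0),cen(g,b,.006)[:2])
E
```

```text
[[109, 134, 200], [111, 98, 122], [113, 60, 94], [115, 58, 96], [114, 54, 95], [114, 54, 94], [111, 31, 116], [45, 2, 221], [50, 3, 223], [53, 5, 223], [112, 48, 95], [113, 46, 99], [111, 47, 93], [113, 44, 99], [111, 44, 99], [109, 133, 219], [109, 133, 224]]
dot [256.42857143 221.16666667] (array([ 0.57122439, -0.07076704]), 0.008489865809679031)
```

```bash
python3 - <<'E'
from h import *
g=dict(np.load("pics/w2.npz"))
for b in blobs(g,(0,0,0),(180,100,125),300,(222,188,292,252)): print(b.mean(0),cen(g,b,.006)[:2])
q=cen(g,blobs(g,(0,0,110),(180,90,255),8,(245,208,270,234))[0],.006)[0]
pick(q,-10,15); place(-10,.02)
f=snap((.43,-.028,.27),-10,"w3")
for n,lo,hi in(("carb",(0,0,0),(180,100,125)),("dot",(0,0,130),(180,60,255))):
    for b in blobs(f,lo,hi,8,(215,120,295,205))[:3]: print(n,b.mean(0),cen(f,b,.026)[:2])
cv2.imwrite("pics/w3c.png",cv2.resize(f["color"][90:240,150:360],None,fx=3,fy=3))
E
```

```text
[256.42666667 220.04      ] (array([ 0.57211143, -0.07088706]), 0.029455402866005898)
down True [ 0.56995874 -0.07037963  0.02242933]
grip 0.05931740304139297 16.349495492582662
touch True [ 0.4366871  -0.02878655  0.04234674] 0.059528668912264625
w3 16.95
carb [257.32142857 161.02142857] (array([ 0.43911613, -0.03008319]), 0.02953207865357399)
carb [219.16666667 141.11538462] (array([0.47478056, 0.00679734]), 0.021010199561715126)
carb [276.21052632 125.26315789] (array([ 0.4757339 , -0.05939967]), 0.005464885849505663)
dot [253.23956044 178.76483516] (array([ 0.41956109, -0.0210949 ]), 0.052680689841508865)
dot [280.1744186  126.55813953] (array([ 0.47174463, -0.06804761]), 0.023571224883198738)
dot [256.70967742 162.70967742] (array([ 0.43790828, -0.02937265]), 0.006663813255727291)
```

View pics/w3c.png

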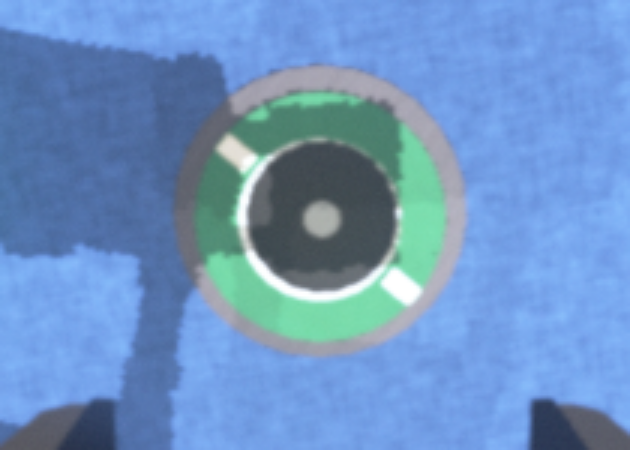

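Carbon lies flat inside the silver ring (dot at full-frame (257,163)), about 1–2 mm off centre. Steel is next.

```bash
sed -i 's/\*c,.0235\]/*c,.0245]/' h.py; cat >> h.py <<'E'
def eared(f,win,z,lo=(0,0,130),hi=(180,60,255)):
    b=blobs(f,lo,hi,300,win)[0]; p=cast(f,b,z); m=cv2.moments((p*1000).astype(np.float32).reshape(-1,1,2))
    return b.mean(0),np.array([m["m10"],m["m01"]])/m["m00"]/1000,np.degrees(.5*np.arctan2(2*m["mu11"],m["mu20"]-m["mu02"])),cen(f,b,z)[1:]
E
python3 - <<'E'
from h import *
f=snap((.466,.282,.25),-33,"w4")
try: print(eared(f,(190,100,320,220),.006))
except Exception as e: print(e)
cv2.imwrite("pics/w4c.png",cv2.resize(f["color"],(400,300)))
E
```

```text
w4 18.1917
(array([254.46511628, 168.54069767]), array([0.46827897, 0.28183326]), np.float64(-33.02313496213836), (0.040654607117176056, array([0.46827518, 0.281604  ]), (60.528053283691406, 72.6451187133789), 19.987058639526367))
```

View pics/w4c.png

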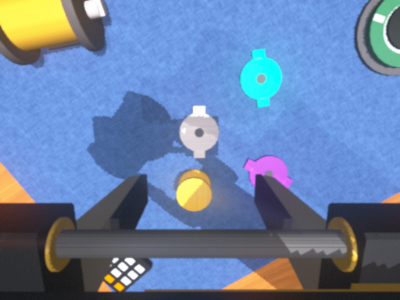

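The steel lies at (254,168) with its ears vertical in the image (−33°) and the spool behind its lower ear. I'll pick and place it at 41°.

```bash
python3 - <<'E'
from h import *
pick(np.array([.4683,.2818]),-33,25); place(41,.026)
f=snap((.43,-.028,.27),-10,"w5")
try: print(eared(f,(190,100,320,220),.032))
except Exception as e: print(e)
cv2.imwrite("pics/w5c.png",cv2.resize(f["color"][90:240,150:360],None,fx=3,fy=3))
E
```

```text
down False [0.46879006 0.28194442 0.02494788]
grip 0.05830662041630698 25.00082105398178
touch True [ 0.43698166 -0.02893798  0.05067663] 0.05887270877621759
w5 26.2167
(array([261.80373832, 160.65420561]), array([ 0.43835398, -0.03324679]), np.float64(0.4374795980909281), (0.05600915849208832, array([ 0.43781564, -0.03482762]), (99.42788696289062, 111.47494506835938), 67.54810333251953))
```

View pics/w5c.png

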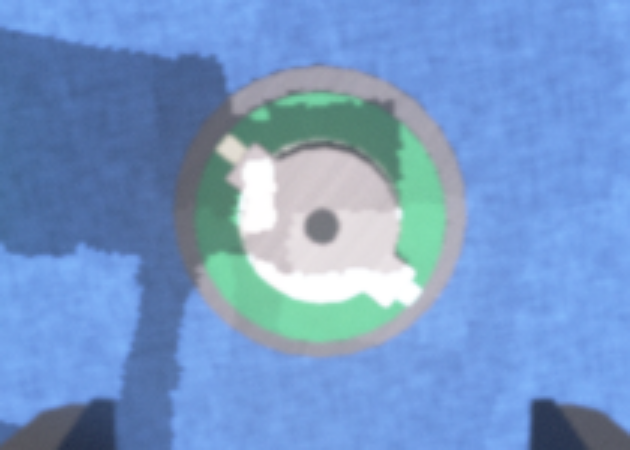

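The steel ears line up with the white marks. The hole at full-frame (257,165) is about 2–3 mm from the carbon dot, which is within tolerance. Brass is next.

```bash
python3 - <<'E'
from h import *
f=dict(np.load("pics/w5.npz")); print("steel",cast(f,[257,165.3],.032))
f=snap((.4445,-.3005,.25),24,"w6")
b=blobs(f,(20,90,100),(35,255,255),600,(190,100,320,220)); print([(x.mean(0),cen(f,x,.006)[:2]) for x in b])
o=blobs(f,(0,150,80),(8,255,255),30); print("cap",[(x.mean(0),cen(f,x,.15)[:2]) for x in o[:2]])
q=cen(f,b[0],.006)
assert abs(q[1]-.03)<.0025 and np.hypot(*(q[0]-[.4445,-.3005]))<.006
pick(q[0],24,25); place(24,.032)
f=snap((.43,-.028,.27),-10,"w7")
for x in blobs(f,(18,90,100),(38,255,255),300,(190,100,320,220)): print("brass",x.mean(0),cen(f,x,.038)[:2])
a=cams.grab_frame("top")["color"]
cv2.imwrite("pics/w7c.png",np.hstack([cv2.resize(f["color"][90:240,170:340],(400,353)),cv2.resize(a[120:280,100:430],(400,353))]))
E
```

```text
steel [[ 0.43590317 -0.02937239]]
w6 27.325
[(array([258.74820144, 170.48920863]), (array([ 0.44455191, -0.30143724]), 0.02979232370853424))]
cap [(array([261.28205128, 290.74358974]), (array([ 0.37745201, -0.33326633]), 0.007857238873839378)), (array([507.79069767, 266.76744186]), (array([ 0.47792698, -0.50367802]), 0.008415613323450089))]
down False [ 0.44492113 -0.30181483  0.02495265]
grip 0.05814348784880991 25.00100702047348
touch True [ 0.4370531 -0.02889    0.0568755] 0.05899862979972234
w7 34.425
brass [256.61904762 165.38095238] (array([ 0.43676857, -0.02902181]), 0.030475812032818794)
```

View pics/w7c.png

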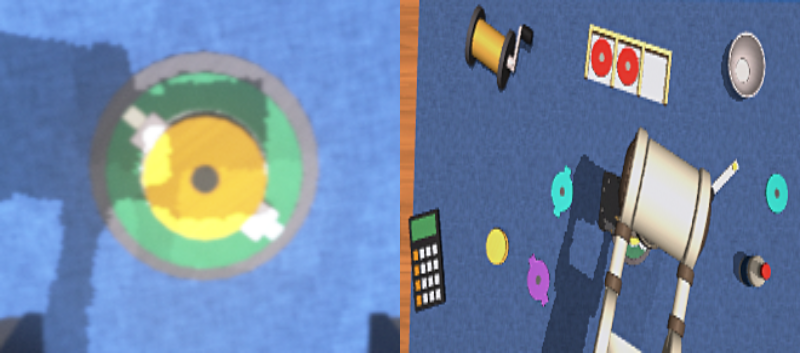

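The brass lies centred on the stack (hole at crop (205,178), about 0.3 mm off). The ears are in line with the marks, and everything else is in place. Handing in.

```bash
python3 -c "
from station import robot
robot.wait(.3); print(robot.hand_in(),robot.current_t())"
```

```text
the job is handed in; nothing more can be done
the job is handed in; nothing more can be done
```

I stacked carbon, steel and brass on the plate and handed the job in at about 35 s: the last camera views put each disc within about 2.5 mm of the plate's centre with the ears in line with the marks, but hand-in returned no verdict.

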